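# Uncover a specimen cassette and release it from its dock

## Task

Take the metal dust cover off the docked blue specimen cassette and hang it astride the horizontal rail, letting go of it so that it hangs freely with a leg on either side of the bar. Then pinch the cassette's two yellow side catches fully together so that they unlatch, lift the cassette straight up out of its dock, and finish while still holding it upright and still by the squeezed catches, a good 10 cm higher than it sat and touching nothing else. Leave the other things on the bench where they are.

Things in the scene. Friction and masses are not known exactly. Their poses are not given: they have to be found in the camera images.
- dock: Fixed dock, left or right of the rail: grey base plate 116 (x) x 130 (y) x 20 mm, origin centre of its underside. On it, up to 44 mm above the worktop: black end guides at x = +-30..35 mm, steel keepers at y = +-33..39 mm. The keepers' lips (39..44 mm above the worktop) reach inward to y = +-26.5 mm and hold down the catches' teeth.
- cassette: Blue cassette 56 (x) x 26 (y) x 75 mm, about 0.2 kg; origin centre of its underside, z up. It sits on the dock's base plate (origin 20 mm above the worktop), axes parallel to the dock's, 1.5 mm play. A yellow sprung catch at its +y and -y sides; their teeth sit under the dock's lips until each catch is pressed in more than about 4 mm.
- cassette_pinch (a point): Point midway between the catches' ribbed finger pads, 58 mm above the cassette's origin. Each pad is 32 mm wide (x) and 28 mm high (from 14 mm below to 14 mm above this point); their outer faces look to +-y, 56 mm apart when free, 42 mm when fully squeezed. Pinch along the cassette's y.
- catch_left (a joint): Travel of the catch on the cassette's +y side, m: 0 free (out, latched), 0.007 fully pressed in. A spring pushes it out with about 2 N at 0 and 6 N at 0.007.
- catch_right (a joint): The same for the catch on the cassette's -y side.
- cover: Loose cover of aluminium sheet, an inverted U, 0.13-0.21 kg: legs 83 mm tall, 70 mm wide (y), facing +-x, inner faces 76 mm apart; flat roof 82 (x) x 70 (y) x 3 mm; +-y sides open. Origin midway between the legs' feet, z up. At the start it stands on the dock's base plate over the cassette, axes parallel. Black tab on the roof, 12 (x) x 44 (y) x 30 mm, top 115 mm above the origin.
- cover_handle (a point): Grip point in the black tab of the cover, 9 mm below the tab's top and 21 mm above the roof; pinch along the cover's x (12 mm thick).
- cover_roof (a point): Centre of the underside of the cover's roof, 82 mm above the cover's origin; it rests on the bar when hung.
- rail: Fixed stand with a horizontal round bar along its y, 240 mm long, 12 mm thick, its axis 165 mm above the worktop, on a post at each end; origin at the foot, under the middle of the bar.
- rail_mid (a point): Middle of the bar, on its axis; y along the bar, z up.
- bottle_b: Bystander: small dark round bottle with black cap, 41 across, 68 tall, loose; origin at the centre of its underside.
- sample_tin_3: Bystander: round white tin, 68 across, 46 tall, loose; origin at the centre of its underside.
- mortar_prism_3: Bystander: grey mortar block 40x65x40, loose; origin at the centre of its underside.
- hook_weight: Bystander: small knobbed metal weight, 27 across, 43 tall, loose; origin at the centre of its underside.
There are look-alikes about, which are no part of the job. What is shaped like the cover but turquoise is not meant.

How it is judged:
By the outcome, as a careful person would: the job done as asked, in the order asked, and still so for the second after the job is handed in, while the arm keeps its last pose, push and grip.
It also fails if it takes over 58 s, if anything falls off the work surface, if the arm or the gripper's body presses on something with over 40 N, if the wrist force passes 120 N, or if a joint passes its speed limit or range.

## Robot

A 6-joint arm with a two-finger parallel gripper is mounted at the origin on a cart in front of the work surface, level with it; the furniture and walls round the work are solid. World frame = base frame: x ahead of the robot, y to its left, z up, the work surface at z = 0. Lengths are in m, angles in degrees, forces in N, time in s.
With the tool pointing down it reaches from about 0.25 to 0.725 m from the base axis. Payload 9.7 kg.
Tool frame: the origin (TCP) lies on the centre line of the jaws, within the pads' length; the fingertips stand tip_reach ahead of it and the grasp point (between the pads) lies 2 mm behind it (tip_reach is the distance from the TCP to the fingertips, in m); z points along the fingers, y is the direction in which the jaws open and shut (so a half turn about z gives the same grasp; the last joint's range is limited). The gripper opens to 85 mm and grips with 20 to 120 N. Pads are 22 mm wide; open, the fingers measure 114 mm over their backs; the gripper's body (76 mm by 85 mm) begins 54 mm behind the grasp point. The pads swing forward as they close: fully open they stand 13 mm farther back than shut.
Start: joints at [69.729, 4.979, 10.078, 95.1, 0, 90], TCP at [0.191, 0.516, 0.248] pointing down, gripper open.
Joint ranges: [-179.16, 179.16], [-48.56, 103.87], [-65.8, 70.77], [-126.05, 130.52], [-82.76, 87.17], [-180, 180]. Speed limits (degrees/s): [127.2, 127.2, 147.25, 180, 180, 180].

## Interface

Orientations are given as [roll, pitch, yaw] about the fixed x, y, z axes, in that order (R = Rz(yaw) Ry(pitch) Rx(roll)).
In Python, from workcell import get_obs, camera, calibration, job_done, tip_reach gives the robot as it stands.
- The arm moves only by the tool apply_moves, never from a script. Its argument "rows" is a list of rows, each a list of 7 numbers: the shift along the world's x, y, z in mm, then the turn, a rotation vector about the world's x, y, z in degrees, then the closure, from 0 (fully open) to 1 (shut). A call has 1 to 20 rows; each row shifts and turns the commanded pose from where the row before left it; what a row does not reach is not made up. A row lasts 1/8 s, in which the tool goes at most 62.5 mm and 10.7 degrees, less where a joint would pass 70% of its speed; a pose out of reach is approached as far as the arm can. A call with a gripper value outside its range is refused whole. The fingers move at their own pace and stop on an object; "grip_force" is the grip in N (left out, the last holds). Time passes only in rows, so rows that do not move let the fingers close. It gives the time, the measured TCP pose, the force and the opening at its end, in the units of the state.
- get_obs(): the state, without advancing time (a new reading comes with each control period).
- camera(name): name is "scene" or "side" or "wrist"; returns the picture (384x512x3 uint8, red, green, blue); there is no depth.
- calibration(name): a dict with "intrinsics" (3x3 intrinsics, pixels), "dist" ([k1, k2, p1, p2, k3] as OpenCV has them; the pictures are not rectified), "T" (4x4, takes a point from camera to world coordinates); the wrist camera has in their place "mount" (4x4, takes a point from camera to tool coordinates, whose origin is the TCP and whose axes are the flange's). Camera axes: x right, y down, z forward; pixel columns grow to the right and rows downward; lengths in m; the calibration is good to about 2 mm. A picture is of the moment at which its call begins: read the wrist's pose just before it. calibration takes no time and is no camera call.
- job_done(): hands the job in, once; it reports no verdict.
The state is a dict: "time": time; "q": joint angles; "qd": joint speeds; "joint_efforts": joint torques, N m; "ee_pos": TCP position; "tcp_rot": TCP orientation; "wrist_force": force on the tool from outside, world axes, zero at the start; "torque": the same for the moment, N m; "opening": finger opening in m.
Only numpy, scipy, OpenCV 4.12 (cv2) and the standard library are available. Lean on these libraries where they do the work, as an engineer would, in place of code of your own. Each camera call takes 0.05 s, during which the arm holds its last target.

## Working session

There is one attempt and no reset: what is moved stays moved. The work goes in short steps, Python scripts to look and compute and a tool call to move; the robot and the scene stay as the last step left them, time stands still between calls to the robot, and variables do not carry over. Pictures are saved under pics/ and viewed, and the job is handed in when it is done.

Besides the shell and the picture viewer there is one more tool, called after "Call:" by a JSON object that holds its "fn" and its "kwargs", one argument or row to a line. apply_moves: Moves the arm, as the interface text tells. Its arguments: {"type":"object","properties":{"rows":{"type":"array","items":{"type":"array","items":{"type":"number"}}},"grip_force":{"type":"number"}},"required":["rows"]}

```bash
ls; mkdir -p pics
python3 - <<'E'
from workcell import *
import cv2
o=get_obs(); print(o, tip_reach if not callable(tip_reach) else tip_reach())
for n in ["scene","side","wrist"]:
    im=camera(n); cv2.imwrite(f"pics/{n}0.png",im[:,:,::-1]); print(n,calibration(n))
E
```

```text
pics
{'time': 0.0, 'q': array([6.97309829e+01, 5.01044779e+00, 1.00349066e+01, 9.51002175e+01,
       2.93331712e-03, 8.99998713e+01]), 'qd': array([ 0.0474239 ,  0.03997877,  0.00985924, -0.02712149,  0.03172024,
        0.02199938]), 'joint_efforts': array([-1.53826804e-03, -5.20380163e+01,  4.64816236e+01,  1.62492710e-02,
       -7.22503546e-05, -2.51183769e-05]), 'ee_pos': array([0.19045004, 0.51574984, 0.24759337]), 'tcp_rot': array([-1.79924241e+02, -2.93348475e-03,  1.59731108e+02]), 'wrist_force': array([-0.43892066,  0.26359406, -0.38016863]), 'torque': array([ 0.01537433, -0.00621083,  0.00940137]), 'opening': 0.0856315421604409} 0.017
scene {'intrinsics': array([[377.31375641,   0.        , 253.98513124],
       [  0.        , 377.31375641, 192.02067703],
       [  0.        ,   0.        ,   1.        ]]), 'dist': array([-0.01516638,  0.        ,  0.        ,  0.        ,  0.        ]), 'T': array([[ 0.60058642, -0.36026021,  0.71379867, -0.10978447],
       [-0.7993688 , -0.25102888,  0.54588828, -0.49099796],
       [-0.01747775, -0.89844147, -0.43874531,  0.52846957],
[... 475 characters left out ...]
46401, -0.4646271 ,  0.64442255],
       [ 0.        ,  0.        ,  0.        ,  1.        ]])}
wrist {'intrinsics': array([[282.74492943,   0.        , 256.22026413],
       [  0.        , 282.74492943, 186.76413871],
       [  0.        ,   0.        ,   1.        ]]), 'dist': array([0.01340392, 0.        , 0.        , 0.        , 0.        ]), 'mount': array([[-5.31672715e-04, -9.50910896e-01, -3.09464353e-01,
         7.92933804e-02],
       [ 9.99999307e-01, -8.30655653e-04,  8.34368037e-04,
        -2.49860130e-04],
       [-1.05046797e-03, -3.09463695e-01,  9.50910678e-01,
        -1.25445155e-01],
       [ 0.00000000e+00,  0.00000000e+00,  0.00000000e+00,
         1.00000000e+00]])}
```

View pics/scene0.png

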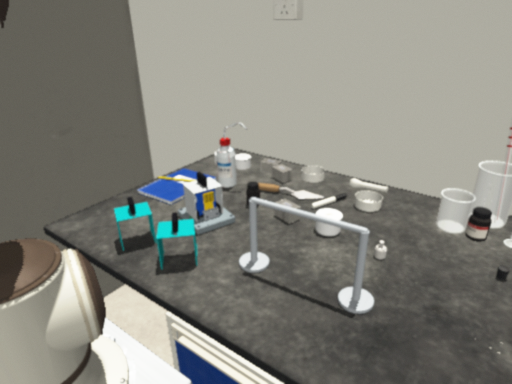

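View pics/side0.png

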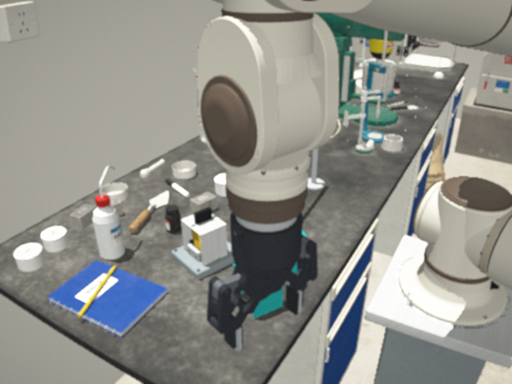

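View pics/wrist0.png

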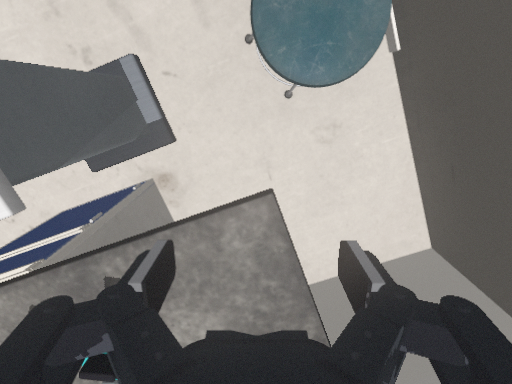

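Things that could be taken for the cover: turquoise U at scene (133,215), turquoise U at scene (176,235), and the metal U over blue/yellow at scene (203,198), which is also at side (205,235). The metal one on the grey base plate fits the description, so I'll check it in a crop.

Run:
```python
import cv2
a=cv2.imread("pics/scene0.png")[160:290,100:260]; cv2.imwrite("pics/c1.png",cv2.resize(a,None,fx=4.5,fy=4.5,interpolation=cv2.INTER_CUBIC))
a=cv2.imread("pics/side0.png")[190:290,150:260]; cv2.imwrite("pics/c2.png",cv2.resize(a,None,fx=6,fy=6,interpolation=cv2.INTER_CUBIC)[:600])
a=cv2.imread("pics/scene0.png")[185:320,230:390]; cv2.imwrite("pics/c3.png",cv2.resize(a,None,fx=4.4,fy=4.4,interpolation=cv2.INTER_CUBIC))
```

```text
(no output)
```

View pics/c1.png

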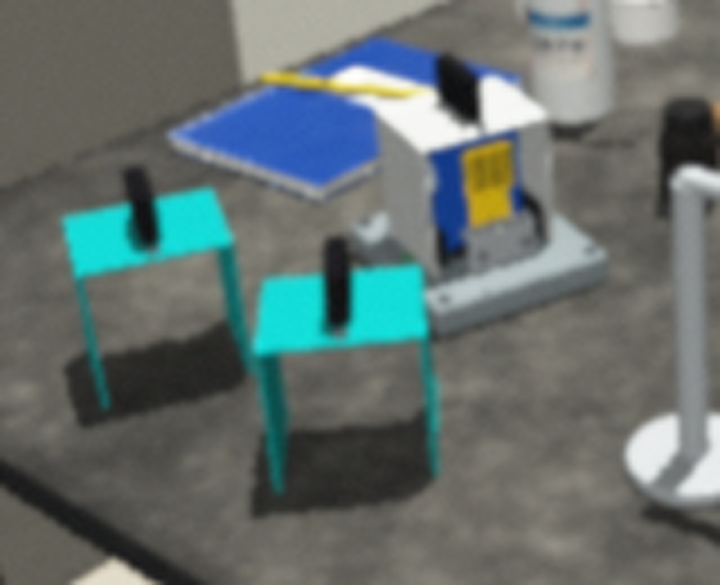

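View pics/c2.png

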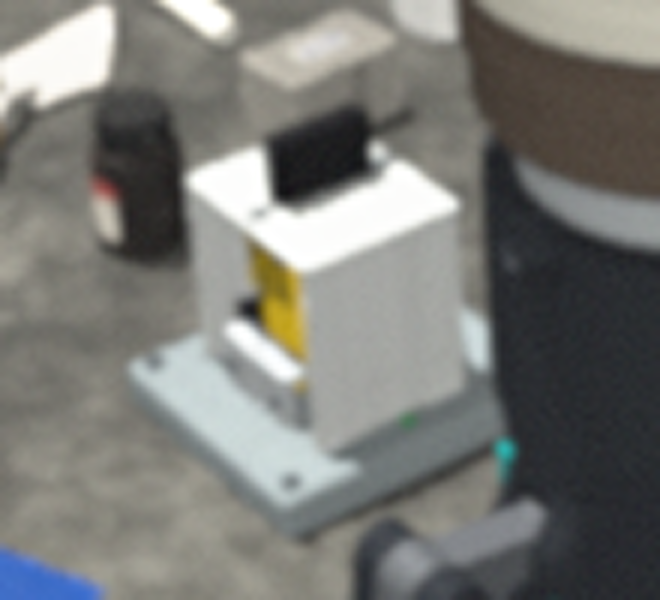

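View pics/c3.png

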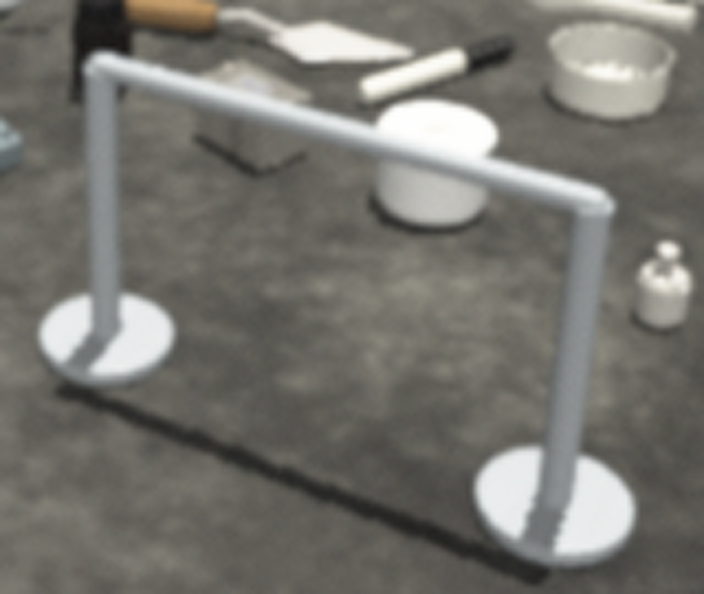

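The chosen one is at crop 1 (460,150), i.e. scene (202,193). It is metal, stands on the grey plate, and has the blue cassette and yellow catch inside. The turquoise pair are free-standing. Next I'll localise it.

```bash
cat > h.py <<'E'
import numpy as np, cv2
from workcell import *
from scipy.spatial.transform import Rotation as Ro
def T(n,o=None):
    c=calibration(n)
    if n!="wrist": return c["T"]
    M=np.eye(4); M[:3,:3]=Ro.from_euler("xyz",o["tcp_rot"],degrees=True).as_matrix(); M[:3,3]=o["ee_pos"]
    return M@c["mount"]
def ray(n,uv,o=None):
    c=calibration(n); t=T(n,o)
    p=cv2.undistortPoints(np.array(uv,float).reshape(-1,1,2),c["intrinsics"],c["dist"]).reshape(-1,2)
    return t[:3,3], np.c_[p,np.ones(len(p))]@t[:3,:3].T
def onz(n,uv,z,o=None):
    O,d=ray(n,uv,o); s=(np.array(z)-O[2])/d[:,2]; return O+d*s[:,None]
def proj(n,P,o=None):
    c=calibration(n); i=np.linalg.inv(T(n,o))
    return cv2.projectPoints(np.array(P,float),cv2.Rodrigues(i[:3,:3])[0],i[:3,3],c["intrinsics"],c["dist"])[0].reshape(-1,2)
def uncrop(c,s,x0,y0): return (np.array(c,float)+.5)/s-.5+[x0,y0]
E
python3 - <<'E'
from h import *
np.set_printoptions(precision=4,suppress=True)
sr=uncrop([(375,110),(552,118),(425,155)],4.5,100,160)
dr=uncrop([(187,180),(300,270),(460,205)],6,150,190)
print(onz("scene",sr,.105)); print(onz("side",dr,.105))
print("base side",onz("side",uncrop([(130,365),(293,520)],6,150,190),.02))
print("base sc",onz("scene",uncrop([(430,305),(607,248)],4.5,100,160),.02))
b=onz("scene",uncrop([(98,66),(598,206)],4.4,230,185),.165); print("bar",b,np.linalg.norm(b[0]-b[1]))
f=onz("scene",uncrop([(107,333),(555,497)],4.4,230,185),.004); print("feet",f,np.linalg.norm(f[0]-f[1]))
E
```

```text
[[0.5087 0.2226 0.105 ]
 [0.5609 0.1275 0.105 ]
 [0.4824 0.1541 0.105 ]]
[[0.5858 0.2017 0.105 ]
 [0.5117 0.2295 0.105 ]
 [0.4856 0.1639 0.105 ]]
base side [[0.6102 0.2189 0.02  ]
 [0.4967 0.2636 0.02  ]]
base sc [[0.4632 0.1413 0.02  ]
 [0.5736 0.1003 0.02  ]]
bar [[ 0.4498 -0.0571  0.165 ]
 [ 0.4672 -0.2998  0.165 ]] 0.2433548621817757
feet [[ 0.4558 -0.0545  0.004 ]
 [ 0.4749 -0.2953  0.004 ]] 0.2416283336991868
```

Run:
```python
from h import *
from scipy.optimize import least_squares
np.set_printoptions(precision=4,suppress=True)
sr=uncrop([(375,110),(552,118),(425,155)],4.5,100,160); dr=uncrop([(187,180),(300,270),(460,205)],6,150,190)
bs=uncrop([(430,305),(607,248)],4.5,100,160); bd=uncrop([(130,365),(293,520)],6,150,190)
R=lambda sx,sy:(sx*.041,sy*.035,.105); B=lambda sx,sy:(sx*.058,sy*.065,.02)
S=[R(-1,1),R(1,-1),R(-1,-1),B(-1,-1),B(1,-1)]; D=[R(1,1),R(-1,1),R(-1,-1),B(1,1),B(-1,1)]
su=np.r_[sr,bs]; du=np.r_[dr,bd]
def f(p,):
    M=Ro.from_euler("z",p[2]).as_matrix()
    g=lambda P:np.array(P)@M.T+[p[0],p[1],0]
    return np.r_[proj("scene",g(S))-su,proj("side",g(D))-du].ravel()
r=least_squares(f,[.53,.18,-.35],loss="soft_l1"); print(r.x[:2],np.degrees(r.x[2])); print(r.fun.reshape(-1,2))
o=get_obs();print(Ro.from_euler("xyz",o["tcp_rot"],degrees=True).as_matrix())
```

```text
[0.5369 0.1796] -19.11408389443994
[[-0.6551 -0.4363]
 [-0.7596 -0.9353]
 [-0.4159 -1.1964]
 [ 0.4826  0.883 ]
 [-0.4138  0.5794]
 [ 0.1898 -0.6327]
 [ 1.6625 -0.4824]
 [ 0.5624 -0.949 ]
 [-1.7351  0.306 ]
 [-1.4849 -1.89  ]]
[[-0.9381  0.3465 -0.0003]
 [ 0.3465  0.9381 -0.001 ]
 [-0.     -0.001  -1.    ]]
```

The cover and dock are at about (0.535, 0.180), yaw about -20°. The bar middle is around (0.459, -0.178), yaw about 4°. I'll move above the cover for a wrist look.

Call:
{"fn": "apply_moves", "kwargs": {
  "rows": [
    [28.5,-28,1.5,0,0,-7.5,0],
    [28.5,-28,1.5,0,0,-7.5,0],
    [28.5,-28,1.5,0,0,-7.5,0],
    [28.5,-28,1.5,0,0,-7.5,0],
    [28.5,-28,1.5,0,0,-7.5,0],
    [28.5,-28,1.5,0,0,-7.5,0],
    [28.5,-28,1.5,0,0,-7.5,0],
    [28.5,-28,1.5,0,0,-7.5,0],
    [28.5,-28,1.5,0,0,-7.5,0],
    [28.5,-28,1.5,0,0,-7.5,0],
    [28.5,-28,1.5,0,0,-7.5,0],
    [28.5,-28,1.5,0,0,-7.5,0],
    [0,0,0,0,0,0,0],
    [0,0,0,0,0,0,0]
  ],
  "grip_force": 30
}}

```text
time: 1.9
ee_pos: [0.5323, 0.18, 0.266]
tcp_rot: [-180.0, 0.0, 69.8]
wrist_force: [0.7, 0.3, -0.3]
opening: 0.0853
```

Run:
```python
from h import *
o=get_obs(); print({k:np.round(v,4) for k,v in o.items()})
import pickle; pickle.dump(o,open("o1.pkl","wb"))
for n in ["wrist","side"]: cv2.imwrite(f"pics/{n}1.png",camera(n)[:,:,::-1])
```

```text
{'time': np.float64(1.9), 'q': array([1.867550e+01, 7.134000e+00, 1.440130e+01, 9.730930e+01,
       1.260000e-02, 1.289076e+02]), 'qd': array([ 1.0358, -0.5849, -0.315 ,  0.1051, -0.002 ,  0.0404]), 'joint_efforts': array([-1.12030e+00, -5.33815e+01,  4.62866e+01, -6.01000e-02,
       -4.49000e-02,  3.03000e-02]), 'ee_pos': array([0.5323, 0.18  , 0.266 ]), 'tcp_rot': array([-1.799594e+02,  1.660000e-02,  6.976790e+01]), 'wrist_force': array([ 0.673 ,  0.2822, -0.2754]), 'torque': array([ 0.0185,  0.0262, -0.0155]), 'opening': np.float64(0.0853)}
```

View pics/wrist1.png

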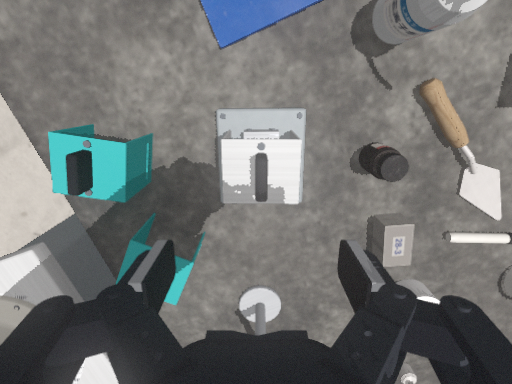

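View pics/side1.png

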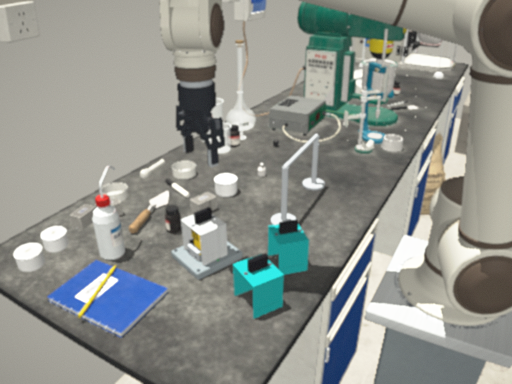

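Run:
```python
from h import *
import pickle; o=pickle.load(open("o1.pkl","rb"))
np.set_printoptions(precision=4,suppress=True)
print(proj("side",[[.5323,.18,.266],[.535,.18,.126]]), proj("wrist",[[.5323,.18,.266],[.535,.18,.135],[.535,.18,.02]],o))
print(T("wrist",o))
a=cv2.imread("pics/wrist1.png")[95:215,200:320]; cv2.imwrite("pics/c4.png",cv2.resize(a,None,fx=5,fy=5,interpolation=cv2.INTER_CUBIC))
```

```text
[[200.9018 156.489 ]
 [203.6851 213.2642]] [[255.9522 258.8601]
 [258.9091 181.7421]
 [258.2306 156.5573]]
[[ 0.9381 -0.329  -0.1081  0.56  ]
 [-0.3463 -0.8923 -0.2897  0.2543]
 [-0.0012  0.3092 -0.951   0.3914]
 [ 0.      0.      0.      1.    ]]
```

View pics/c4.png

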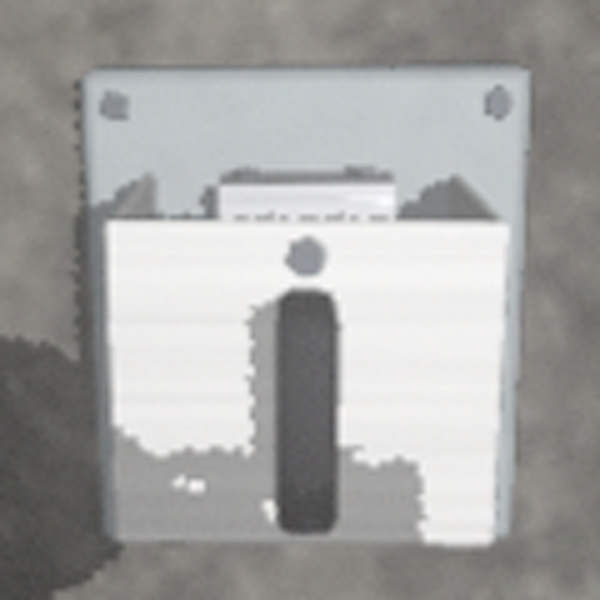

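```bash
cat > fit.py <<'E'
from h import *
from scipy.optimize import least_squares
def fit(obs,p0):  # obs: list of (cam,o,P,uv)
    def f(p):
        M=Ro.from_euler("z",p[2]).as_matrix()
        return np.concatenate([(proj(n,np.array(P)@M.T+[p[0],p[1],0],o)-uv).ravel() for n,o,P,uv in obs])
    r=least_squares(f,p0,loss="soft_l1"); return r.x,r.fun.reshape(-1,2)
E
python3 - <<'E'
from fit import *
import pickle; o=pickle.load(open("o1.pkl","rb"))
np.set_printoptions(precision=4,suppress=True)
R=lambda sx,sy:(sx*.041,sy*.035,.105); B=lambda sx,sy:(sx*.058,sy*.065,.02)
uv=uncrop([(105,220),(508,222),(500,543),(105,540)],5,200,95); ub=uncrop([(85,68),(530,70)],5,200,95)
for P,u in [([R(-1,1),R(1,1),R(1,-1),R(-1,-1)],uv),([B(-1,1),B(1,1)],ub),([R(-1,1),R(1,1),R(1,-1),R(-1,-1),B(-1,1),B(1,1)],np.r_[uv,ub]),([(-.006,.022,.135),(.006,.022,.135),(.006,-.022,.135),(-.006,-.022,.135)],uncrop([(277,292),(338,292),(338,530),(277,530)],5,200,95))]:
    x,r=fit([("wrist",o,P,u)],[.535,.18,-.35]); print(x[:2],np.degrees(x[2]),np.abs(r).max())
# rail foot in wrist
print(onz("wrist",[(260,304)],.004,o))
# turquoise tabs
print(onz("wrist",[(79,150),],.115,o), onz("scene",[(131,199),(175,213)],.115))
E
```

```text
[0.5373 0.1807] -20.62431667162882 1.7802314365085863
[0.5369 0.1759] -20.516545132404477 1.332282333970852
[0.5372 0.1801] -20.72293064688255 3.452159602240272
[0.5385 0.1835] -19.971142557755762 1.566317024348848
[[ 0.451 -0.058  0.004]]
[[0.3785 0.2659 0.115 ]] [[0.3601 0.2466 0.115 ]
 [0.3743 0.1051 0.115 ]]
```

Call:
{"fn": "apply_moves", "kwargs": {
  "rows": [
    [4.5,0.5,-18,0,0,0,0],
    [0,0,-40,0,0,0,0],
    [0,0,-40,0,0,0,0],
    [0,0,-25,0,0,0,0],
    [0,0,-15,0,0,0,0],
    [0,0,0,0,0,0,0.5],
    [0,0,0,0,0,0,1],
    [0,0,0,0,0,0,1],
    [0,0,0,0,0,0,1],
    [0,0,0,0,0,0,1],
    [0,0,0,0,0,0,1],
    [0,0,0,0,0,0,1]
  ],
  "grip_force": 45
}}

```text
time: 3.5
ee_pos: [0.5374, 0.1806, 0.1291]
tcp_rot: [179.9, -0.1, 69.7]
wrist_force: [1.1, -0.7, 6.5]
opening: 0.0113
```

Run:
```python
from h import *
o=get_obs(); print({k:np.round(v,4) for k,v in o.items()})
a=camera("side")[130:280,130:270]; cv2.imwrite("pics/s2.png",cv2.resize(a,None,fx=4,fy=4,interpolation=cv2.INTER_CUBIC)[:,:,::-1])
```

```text
{'time': np.float64(3.5), 'q': array([ 1.85709e+01,  6.50150e+00, -1.45060e+00,  8.19664e+01,
        2.70000e-03,  1.28841e+02]), 'qd': array([-0.0201, -0.0579,  0.1091, -0.0841,  0.0847, -0.0298]), 'joint_efforts': array([-8.69000e-02, -5.10005e+01,  4.40857e+01, -7.13000e-02,
       -6.61000e-02,  3.60000e-03]), 'ee_pos': array([0.5374, 0.1806, 0.1291]), 'tcp_rot': array([ 1.799382e+02, -5.320000e-02,  6.972990e+01]), 'wrist_force': array([ 1.0575, -0.6558,  6.5018]), 'torque': array([ 0.0266,  0.0471, -0.0432]), 'opening': np.float64(0.0113)}
```

View pics/s2.png

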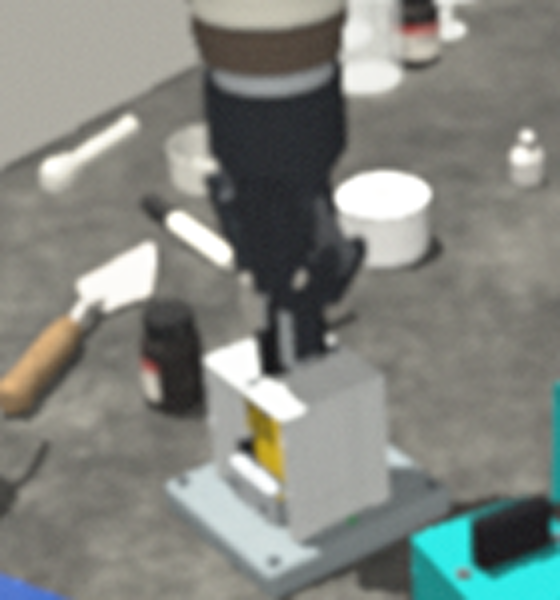

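The tab is gripped (opening 11 mm). While still, I'll measure the rail more precisely from scene0 and side1.

Run:
```python
import cv2
a=cv2.imread("pics/side1.png")[125:235,255:340]; cv2.imwrite("pics/c5.png",cv2.resize(a,None,fx=5.4,fy=5.4,interpolation=cv2.INTER_CUBIC))
```

```text
(no output)
```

View pics/c5.png

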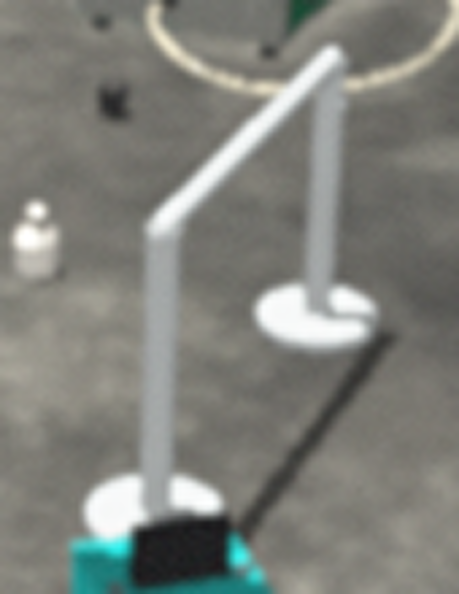

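Call:
{"fn": "apply_moves", "kwargs": {
  "rows": [
    [0,0,5,0,0,0,1],
    [0,0,15,0,0,0,1],
    [0,0,20,0,0,0,1],
    [0,0,25,0,0,0,1],
    [0,0,30,0,0,0,1],
    [0,0,35,0,0,0,1],
    [0,0,35,0,0,0,1],
    [0,0,15,0,0,0,1],
    [0,0,0,0,0,0,1]
  ]
}}

```text
time: 4.68
ee_pos: [0.5374, 0.1805, 0.31]
tcp_rot: [179.9, -0.1, 69.7]
wrist_force: [-0.7, -0.2, -1.9]
opening: 0.0111
```

Run:
```python
from fit import *
np.set_printoptions(precision=4,suppress=True)
sb=uncrop([(98,66),(598,206)],4.4,230,185); db=uncrop([(162,224),(334,60)],5.4,255,125)
sf=uncrop([(107,335),(555,503)],4.4,230,185); df=uncrop([(317,316)],5.4,255,125)
print(onz("scene",sb,.165),onz("side",db,.165),onz("side",df,.004))
P=[(0,.117,.165),(0,-.117,.165)]; F=[(0,.117,.004),(0,-.117,.004)]
for obs in ([("scene",None,P,sb)],[("side",None,P,db)],[("scene",None,P,sb),("side",None,P,db)],[("scene",None,P+F,np.r_[sb,sf]),("side",None,P+F[1:],np.r_[db,df])]):
    x,r=fit(obs,[.46,-.18,.07]); print(x[:2],np.degrees(x[2]),r.ravel())
for n in ["wrist","side","scene"]: cv2.imwrite(f"pics/{n}3.png",camera(n)[:,:,::-1])
```

```text
[[ 0.4498 -0.0571  0.165 ]
 [ 0.4672 -0.2998  0.165 ]] [[ 0.4532 -0.0581  0.165 ]
 [ 0.4668 -0.2941  0.165 ]] [[ 0.4698 -0.2996  0.004 ]]
[ 0.4551 -0.1818] 6.20261916819306 [ 1.0666  2.3871 -0.7969 -0.4125]
[ 0.4599 -0.1757] 3.1170099321508626 [ 0.0292 -0.1417 -0.0347  0.2013]
[ 0.46   -0.1789] 3.660188239512546 [ 2.69    0.1532 -2.1483 -0.7644  0.9461 -0.529  -0.0099 -0.2036]
[ 0.4606 -0.1789] 4.059095021359952 [ 2.651   0.1883 -1.8752 -1.1266  1.7864  1.4428 -1.1071  0.3523  1.0136
 -0.5186 -0.4719 -0.2844 -0.2624  0.5753]
```

View pics/side3.png

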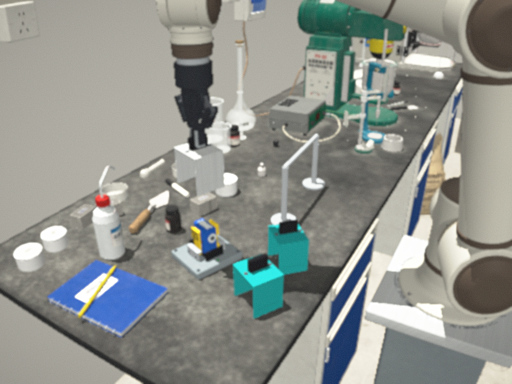

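View pics/scene3.png

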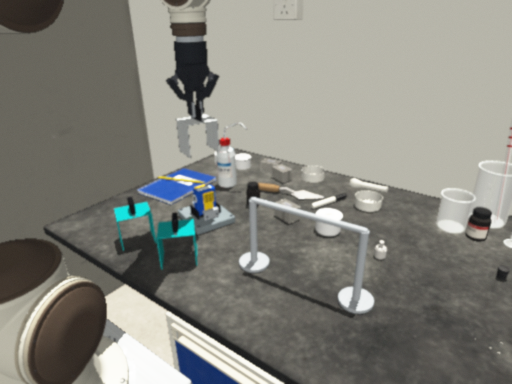

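Call:
{"fn": "apply_moves", "kwargs": {
  "rows": [
    [-3,-14,0,0,0,1,1],
    [-6,-28,0,0,0,2,1],
    [-6.5,-30,0,0,0,2,1],
    [-6.5,-30,0,0,0,2,1],
    [-6.5,-30,0,0,0,2,1],
    [-6.5,-30,0,0,0,2,1],
    [-6.5,-30,0,0,0,2,1],
    [-6.5,-30,0,0,0,2,1],
    [-6.5,-30,0,0,0,2,1],
    [-6.5,-30,0,0,0,2,1],
    [-6.5,-30,0,0,0,2,1],
    [-6,-28,0,0,0,2,1],
    [-4.5,-18.5,0,0,0,1.3,1],
    [0,0,0,0,0,0,1],
    [0,0,0,0,0,0,1]
  ]
}}

```text
time: 6.7
ee_pos: [0.459, -0.1777, 0.3078]
tcp_rot: [-180.0, -0.0, 94.0]
wrist_force: [-0.1, 1.2, -0.6]
opening: 0.0108
```

Run:
```python
from h import *
import pickle
o=get_obs(); print({k:np.round(v,4) for k,v in o.items()}); pickle.dump(o,open("o4.pkl","wb"))
for n in ["wrist","side","scene"]: cv2.imwrite(f"pics/{n}4.png",camera(n)[:,:,::-1])
a=cv2.imread("pics/side4.png")[85:235,225:345]; cv2.imwrite("pics/c6.png",cv2.resize(a,None,fx=4,fy=4,interpolation=cv2.INTER_CUBIC))
a=cv2.imread("pics/scene4.png")[130:320,220:390]; cv2.imwrite("pics/c7.png",cv2.resize(a,None,fx=3.1,fy=3.1,interpolation=cv2.INTER_CUBIC))
```

```text
{'time': np.float64(6.7), 'q': array([-2.116740e+01, -1.136200e+00,  1.051030e+01,  1.016964e+02,
        1.300000e-02,  6.483120e+01]), 'qd': array([ 0.6648, -0.0444,  0.3281, -0.0482, -0.0734, -0.1261]), 'joint_efforts': array([-7.20100e-01, -4.46127e+01,  4.59585e+01, -6.90000e-03,
       -3.09000e-02, -2.48000e-02]), 'ee_pos': array([ 0.459 , -0.1777,  0.3078]), 'tcp_rot': array([-1.799604e+02, -3.300000e-02,  9.400140e+01]), 'wrist_force': array([-0.145 ,  1.2403, -0.6396]), 'torque': array([-0.0148,  0.0098,  0.0537]), 'opening': np.float64(0.0108)}
```

View pics/c6.png

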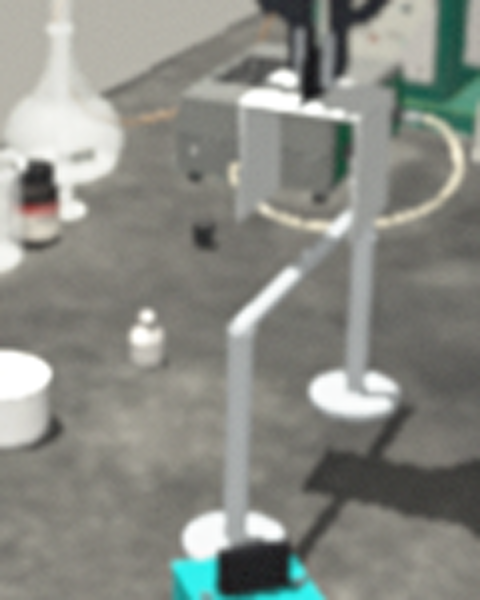

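View pics/c7.png

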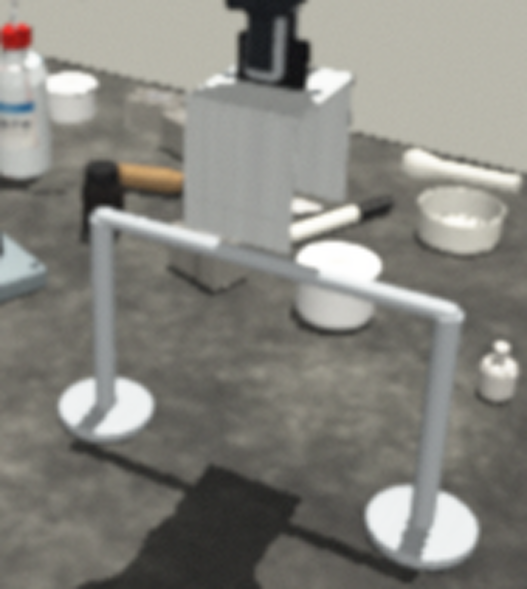

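View pics/wrist4.png

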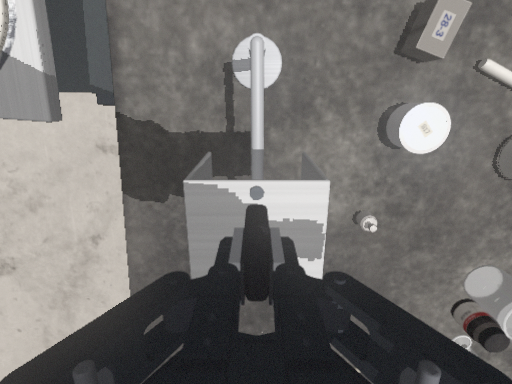

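The wrist view shows the bar at column 257 running straight into the middle of the roof (columns 184–329), so it is aligned. Lowering.

Call:
{"fn": "apply_moves", "kwargs": {
  "rows": [
    [0,0,-10,0,0,0,1],
    [0,0,-20,0,0,0,1],
    [0,0,-25,0,0,0,1],
    [0,0,-25,0,0,0,1],
    [0,0,-15,0,0,0,1],
    [0,0,-8,0,0,0,1],
    [0,0,-2,0,0,0,1],
    [0,0,-1,0,0,0,1],
    [0,0,0,0,0,0,1],
    [0,0,0,0,0,0,1]
  ]
}}

```text
time: 8.1
ee_pos: [0.4592, -0.1782, 0.2027]
tcp_rot: [180.0, 0.0, 94.0]
wrist_force: [-0.1, -0.2, -0.7]
opening: 0.0114
```

Run:
```python
from h import *
a=camera("side")[105:235,225:345]; cv2.imwrite("pics/c8.png",cv2.resize(a,None,fx=4.5,fy=4.5,interpolation=cv2.INTER_CUBIC)[:,:,::-1])
a=camera("scene")[150:290,240:370]; cv2.imwrite("pics/c9.png",cv2.resize(a,None,fx=4,fy=4,interpolation=cv2.INTER_CUBIC)[:,:,::-1])
```

```text
(no output)
```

View pics/c8.png

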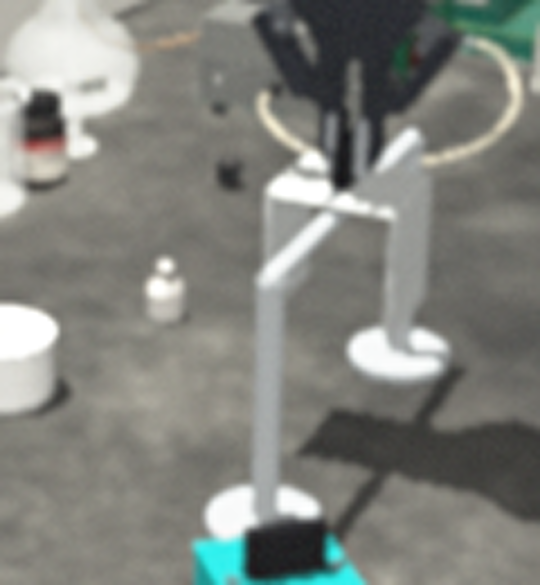

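View pics/c9.png

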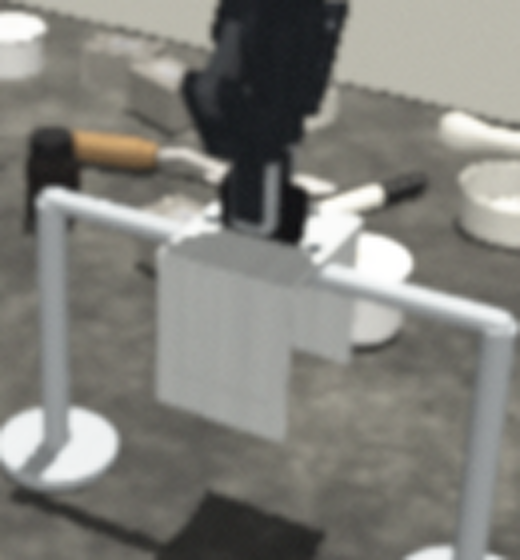

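Call:
{"fn": "apply_moves", "kwargs": {
  "rows": [
    [0,0,-1,0,0,0,1],
    [0,0,-1,0,0,0,1],
    [0,0,-1,0,0,0,1],
    [0,0,0,0,0,0,1]
  ]
}}

```text
time: 8.7
ee_pos: [0.459, -0.178, 0.1992]
tcp_rot: [-180.0, -0.0, 94.0]
wrist_force: [-0.5, 0.4, -1.8]
opening: 0.0112
```

Call:
{"fn": "apply_moves", "kwargs": {
  "rows": [
    [0,0,-1,0,0,0,1],
    [0,0,0,0,0,0,1]
  ]
}}

```text
time: 8.95
ee_pos: [0.459, -0.1781, 0.1982]
tcp_rot: [-180.0, -0.0, 94.0]
wrist_force: [-1.0, -0.5, -1.6]
opening: 0.0114
```

Call:
{"fn": "apply_moves", "kwargs": {
  "rows": [
    [0,0,-1,0,0,0,1],
    [0,0,0,0,0,0,1]
  ]
}}

```text
time: 9.2
ee_pos: [0.4591, -0.1781, 0.198]
tcp_rot: [180.0, 0.0, 94.0]
wrist_force: [-2.1, -0.8, 5.4]
opening: 0.0113
```

Contact with the bar (+5 N). Releasing slowly.

Call:
{"fn": "apply_moves", "kwargs": {
  "rows": [
    [0,0,0,0,0,0,0.8],
    [0,0,0,0,0,0,0.7],
    [0,0,0,0,0,0,0.6],
    [0,0,0,0,0,0,0.5],
    [0,0,0,0,0,0,0.5]
  ]
}}

```text
time: 9.82
ee_pos: [0.459, -0.1781, 0.1972]
tcp_rot: [-180.0, -0.0, 94.0]
wrist_force: [0.1, 0.0, -0.6]
opening: 0.0423
```

Run:
```python
from h import *
a=camera("side")[105:235,225:345]; cv2.imwrite("pics/c10.png",cv2.resize(a,None,fx=4.5,fy=4.5,interpolation=cv2.INTER_CUBIC)[:,:,::-1])
cv2.imwrite("pics/wrist5.png",camera("wrist")[:,:,::-1])
```

```text
(no output)
```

View pics/c10.png

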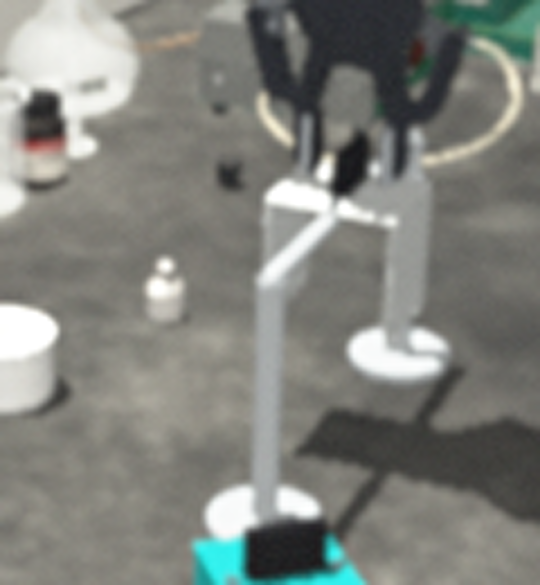

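View pics/wrist5.png

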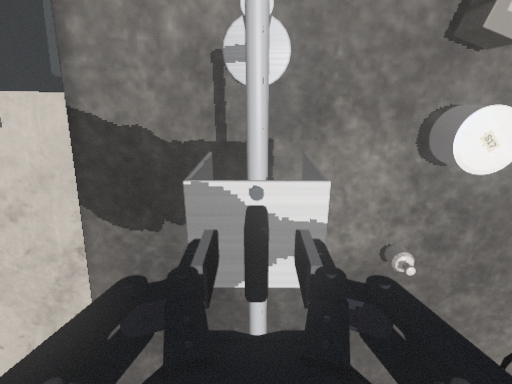

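The cover hangs level and free. I'll rise straight up, then travel to above the cassette while turning +65.7°.

Call:
{"fn": "apply_moves", "kwargs": {
  "rows": [
    [0,0,10,0,0,0,0.5],
    [0,0,25,0,0,0,0.5],
    [0,0,35,0,0,0,0.3],
    [0,0,30,0,0,0,0],
    [4,18,0,0,0,3.7,0],
    [7,32,0,0,0,6,0],
    [7,32,0,0,0,6,0],
    [7,32,0,0,0,6,0],
    [7,32,0,0,0,6,0],
    [7,32,0,0,0,6,0],
    [7,32,0,0,0,6,0],
    [7,32,0,0,0,6,0],
    [7,32,-10,0,0,6,0],
    [7,32,-15,0,0,6,0],
    [7,32,-15,0,0,6,0],
    [4,20,-15,0,0,2,0],
    [0,0,0,0,0,0,0],
    [0,0,0,0,0,0,0]
  ]
}}

```text
time: 12.18
ee_pos: [0.5369, 0.1795, 0.2426]
tcp_rot: [-180.0, 0.0, 159.7]
wrist_force: [-0.3, 0.4, 0.4]
opening: 0.0855
```

Run:
```python
from h import *
import pickle
o=get_obs(); print({k:np.round(v,4) for k,v in o.items()}); pickle.dump(o,open("o6.pkl","wb"))
for n in ["wrist","side","scene"]: cv2.imwrite(f"pics/{n}6.png",camera(n)[:,:,::-1])
```

```text
{'time': np.float64(12.175), 'q': array([ 1.84919e+01,  7.09820e+00,  1.17513e+01,  9.46476e+01,
       -1.28000e-02,  3.88244e+01]), 'qd': array([-0.6453, -0.5585,  0.4583,  0.0072,  0.01  , -0.1675]), 'joint_efforts': array([ 8.39600e-01, -5.30698e+01,  4.57436e+01, -9.12000e-02,
        2.92000e-02,  7.10000e-03]), 'ee_pos': array([0.5369, 0.1795, 0.2426]), 'tcp_rot': array([-1.799935e+02,  1.240000e-02,  1.596675e+02]), 'wrist_force': array([-0.3317,  0.3893,  0.3847]), 'torque': array([-0.0012,  0.0004, -0.0732]), 'opening': np.float64(0.0855)}
```

View pics/wrist6.png

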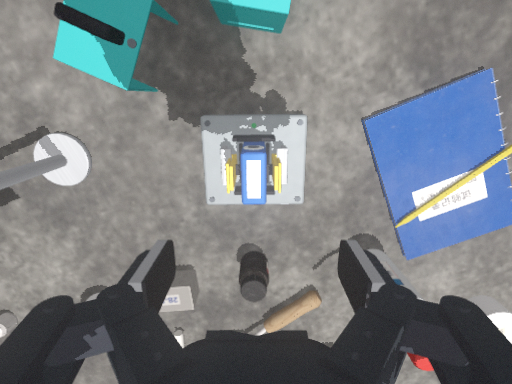

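View pics/side6.png

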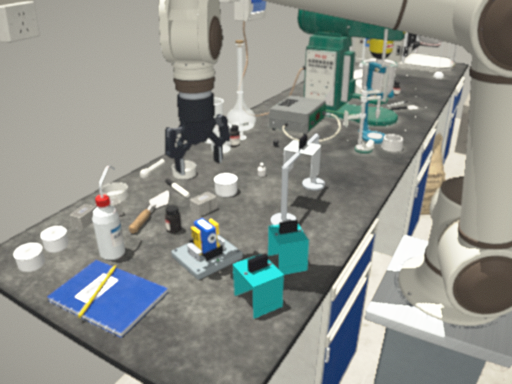

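View pics/scene6.png

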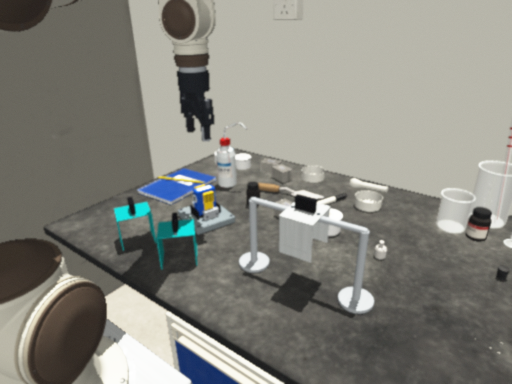

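The cover hangs on the bar in both views: scene (300,230) and side (303,160). Now a close crop of the cassette in the wrist view.

Run:
```python
import cv2
a=cv2.imread("pics/wrist6.png")[105:215,195:315]; cv2.imwrite("pics/c11.png",cv2.resize(a,None,fx=5.4,fy=5.4,interpolation=cv2.INTER_CUBIC))
```

```text
(no output)
```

View pics/c11.png

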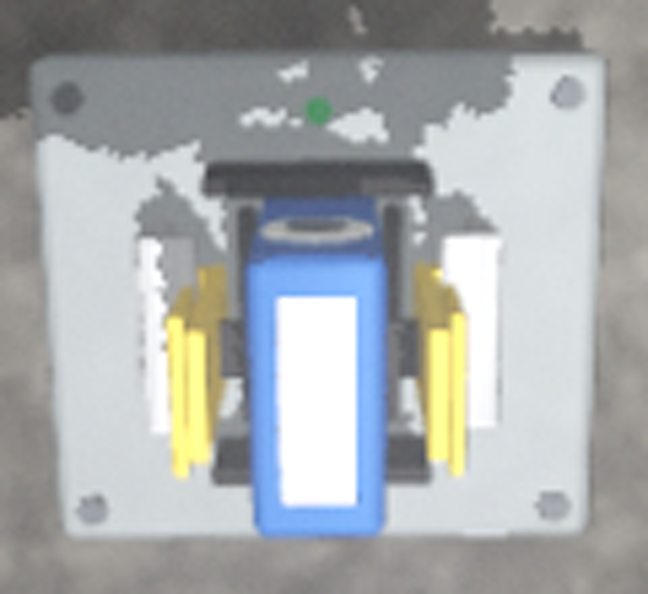

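Run:
```python
from fit import *
import pickle; o=pickle.load(open("o6.pkl","rb"))
np.set_printoptions(precision=4,suppress=True)
def q(a,b,z): return [(-a,-b,z),(-a,b,z),(a,b,z),(a,-b,z)]
U=lambda c:uncrop(c,5.4,195,105)
D=[(q(.058,.065,.02),U([(35,58),(603,58),(585,533),(68,535)])),(q(.028,.013,.095),U([(247,262),(386,262),(385,533),(255,533)])),(q(.016,.028,.092),U([(168,315),(464,313),(465,475),(175,475)]))]
for P,u in D:
    x,r=fit([("wrist",o,P,u)],[.535,.18,-.35]); print(x[:2],np.degrees(x[2]),np.abs(r).max())
x,r=fit([("wrist",o,sum([d[0] for d in D],[]),np.concatenate([d[1] for d in D]))],[.535,.18,-.35]);print(x[:2],np.degrees(x[2]));print(r)
```

```text
[0.5375 0.177 ] -20.123259510126303 2.3882546745919058
[0.5376 0.1763] -19.863337334401788 2.0594110633718685
[0.537  0.1765] -19.942607224494818 0.8712605351408342
[0.5371 0.1765] -19.96588080580337
[[-1.938  -0.4903]
 [ 1.7839 -1.2692]
 [ 0.7034  1.2779]
 [-1.9102  1.5776]
 [-0.3828 -1.678 ]
 [ 0.5237 -1.8647]
 [ 0.468   1.3961]
 [-0.5256  1.567 ]
 [-0.3079 -0.0746]
 [ 0.9363 -0.0948]
 [ 0.108   0.1582]
 [-0.3421  0.5297]]
```

Cassette estimate is (0.537, 0.1766), yaw -20.0°. I'll shift by (0, -3) mm and +0.3°, go down to z≈0.165 and check centring again.

Call:
{"fn": "apply_moves", "kwargs": {
  "rows": [
    [0,-3,-20,0,0,0.3,0],
    [0,0,-30,0,0,0,0],
    [0,0,-20,0,0,0,0],
    [0,0,-7,0,0,0,0],
    [0,0,0,0,0,0,0],
    [0,0,0,0,0,0,0]
  ]
}}

```text
time: 13.08
ee_pos: [0.5375, 0.1769, 0.1665]
tcp_rot: [179.9, 0.1, 160.0]
wrist_force: [-0.2, -1.1, 0.7]
opening: 0.0853
```

Run:
```python
from h import *
import pickle
o=get_obs(); print({k:np.round(v,4) for k,v in o.items()}); pickle.dump(o,open("o7.pkl","wb"))
a=camera("wrist")[:,:,::-1]; cv2.imwrite("pics/wrist7.png",a)
a=a[160:300,150:360]; cv2.imwrite("pics/c12.png",cv2.resize(a,None,fx=3.8,fy=3.8,interpolation=cv2.INTER_CUBIC))
```

```text
{'time': np.float64(13.075), 'q': array([ 1.82218e+01,  6.17040e+00,  2.31020e+00,  8.60499e+01,
       -2.00000e-04,  3.82072e+01]), 'qd': array([-0.0037,  0.0023,  0.0647, -0.1821, -0.0203, -0.0533]), 'joint_efforts': array([-7.20000e-02, -5.34727e+01,  4.65779e+01, -7.80000e-03,
       -2.30000e-03,  9.00000e-04]), 'ee_pos': array([0.5375, 0.1769, 0.1665]), 'tcp_rot': array([1.799445e+02, 7.080000e-02, 1.600146e+02]), 'wrist_force': array([-0.2282, -1.0558,  0.7068]), 'torque': array([-0.0136, -0.0053, -0.001 ]), 'opening': np.float64(0.0853)}
```

View pics/c12.png

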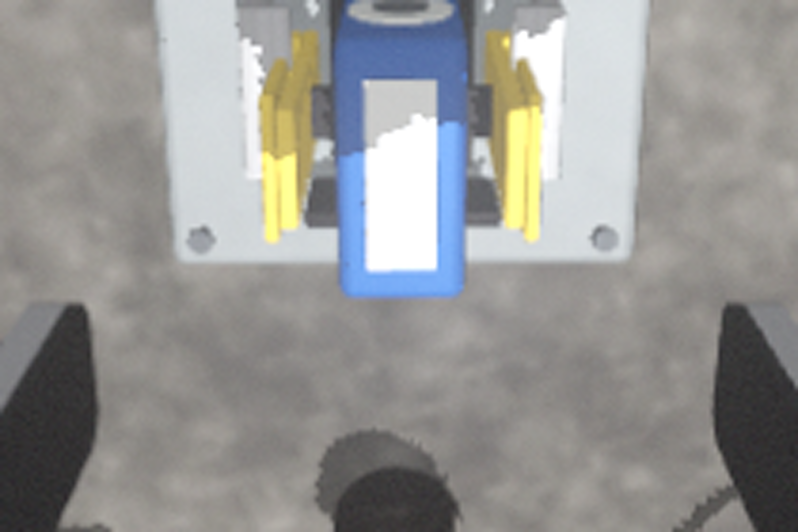

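Pad centre is at column 255.9 and finger centre at 256.4, so it is centred to within half a millimetre. Descending to the pads.

Call:
{"fn": "apply_moves", "kwargs": {
  "rows": [
    [0,0,-25,0,0,0,0],
    [0,0,-30,0,0,0,0],
    [0,0,-20,0,0,0,0],
    [0,0,-12,0,0,0,0],
    [0,0,-3,0,0,0,0],
    [0,0,0,0,0,0,0]
  ]
}}

```text
time: 13.88
ee_pos: [0.5374, 0.177, 0.076]
tcp_rot: [180.0, 0.0, 160.0]
wrist_force: [-0.4, 0.2, 0.6]
opening: 0.0855
```

Run:
```python
from h import *
a=camera("side")[150:280,140:260]; cv2.imwrite("pics/c13.png",cv2.resize(a,None,fx=4.5,fy=4.5,interpolation=cv2.INTER_CUBIC)[:,:,::-1])
a=camera("wrist")[:,:,::-1]; cv2.imwrite("pics/wrist8.png",a)
```

```text
(no output)
```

View pics/c13.png

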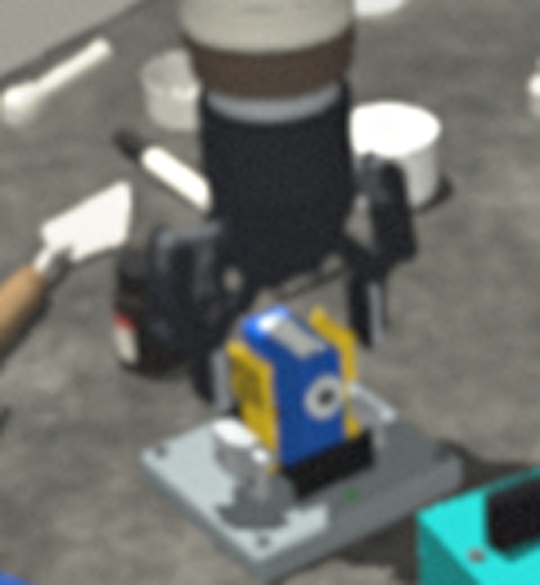

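View pics/wrist8.png

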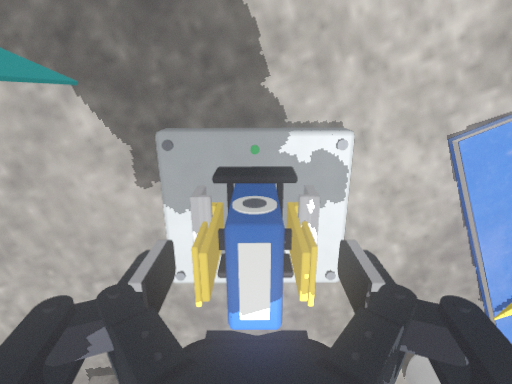

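Call:
{"fn": "apply_moves", "kwargs": {
  "rows": [
    [0,0,0,0,0,0,0.2],
    [0,0,0,0,0,0,0.3],
    [0,0,0,0,0,0,0.4],
    [0,0,0,0,0,0,0.5],
    [0,0,0,0,0,0,0.6],
    [0,0,0,0,0,0,0.7],
    [0,0,0,0,0,0,1],
    [0,0,0,0,0,0,1],
    [0,0,0,0,0,0,1],
    [0,0,0,0,0,0,1]
  ],
  "grip_force": 50
}}

```text
time: 15.22
ee_pos: [0.5375, 0.1766, 0.0778]
tcp_rot: [180.0, 0.1, 160.0]
wrist_force: [-6.1, -4.2, 18.1]
opening: 0.0356
```

Run:
```python
from h import *
o=get_obs(); print({k:np.round(v,4) for k,v in o.items()})
a=camera("wrist")[:,:,::-1]; cv2.imwrite("pics/wrist9.png",a)
```

```text
{'time': np.float64(15.225), 'q': array([ 1.82156e+01,  7.12230e+00, -6.46380e+00,  7.62877e+01,
       -4.67000e-02,  3.82065e+01]), 'qd': array([ 0.0394, -0.0183, -0.0759, -0.0075,  0.0115, -0.0686]), 'joint_efforts': array([ 1.22550e+00, -4.46676e+01,  4.06291e+01, -3.03460e+00,
        6.69400e-01,  1.32000e-02]), 'ee_pos': array([0.5375, 0.1766, 0.0778]), 'tcp_rot': array([1.799586e+02, 1.281000e-01, 1.600091e+02]), 'wrist_force': array([-6.0729, -4.2086, 18.0548]), 'torque': array([-1.0122,  1.2603, -0.0315]), 'opening': np.float64(0.0356)}
```

View pics/wrist9.png

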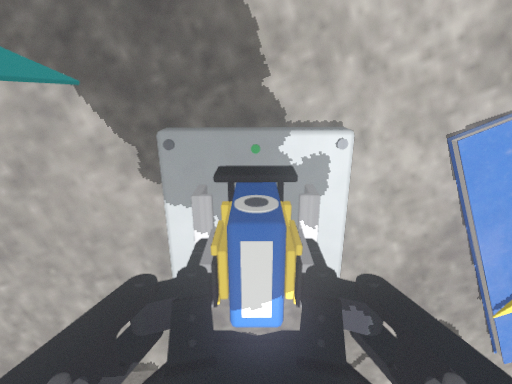

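Both catches are pressed in: yellow edges at columns 214 and 300, about 40–42 mm apart. I'll relieve the sideways and downward load slightly before lifting.

Call:
{"fn": "apply_moves", "kwargs": {
  "rows": [
    [-0.3,-0.9,0.5,0,0,0,1],
    [-0.5,0,1,0,0,0,1],
    [0,0,0,0,0,0,1]
  ]
}}

```text
time: 15.65
ee_pos: [0.5371, 0.1764, 0.0779]
tcp_rot: [179.9, 0.1, 160.0]
wrist_force: [0.6, 0.4, 7.4]
opening: 0.0357
```

Call:
{"fn": "apply_moves", "kwargs": {
  "rows": [
    [0,0,1,0,0,0,1],
    [0,0,1,0,0,0,1],
    [0,0,2,0,0,0,1],
    [0,0,2,0,0,0,1],
    [0,0,0,0,0,0,1]
  ]
}}

```text
time: 16.27
ee_pos: [0.5362, 0.176, 0.0828]
tcp_rot: [-180.0, -0.0, 160.0]
wrist_force: [-0.8, 0.3, -1.6]
opening: 0.0353
```

Run:
```python
from h import *
o=get_obs(); print({k:np.round(o[k],4) for k in("wrist_force","torque","opening","ee_pos")})
a=camera("wrist")[:,:,::-1]; cv2.imwrite("pics/wrist10.png",a[100:384,100:420])
a=camera("side")[150:280,140:260]; cv2.imwrite("pics/c14.png",cv2.resize(a,None,fx=4.5,fy=4.5,interpolation=cv2.INTER_CUBIC)[:,:,::-1])
```

```text
{'wrist_force': array([-0.7687,  0.2631, -1.6496]), 'torque': array([-0.0411, -0.0206,  0.0146]), 'opening': np.float64(0.0353), 'ee_pos': array([0.5362, 0.176 , 0.0828])}
```

View pics/c14.png

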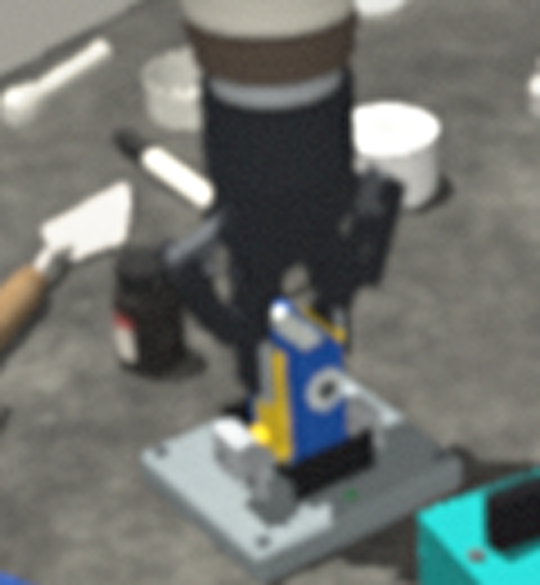

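The force reads -1.6 N, which is about the cassette's weight with no snag, so it is unlatched. Continuing straight up.

Call:
{"fn": "apply_moves", "kwargs": {
  "rows": [
    [0,0,5,0,0,0,1],
    [0,0,8,0,0,0,1],
    [0,0,10,0,0,0,1],
    [0,0,15,0,0,0,1],
    [0,0,20,0,0,0,1],
    [0,0,20,0,0,0,1],
    [0,0,20,0,0,0,1],
    [0,0,20,0,0,0,1],
    [0,0,12,0,0,0,1],
    [0,0,6,0,0,0,1],
    [0,0,2,0,0,0,1],
    [0,0,0,0,0,0,1],
    [0,0,0,0,0,0,1],
    [0,0,0,0,0,0,1]
  ]
}}

```text
time: 18.12
ee_pos: [0.5361, 0.176, 0.2204]
tcp_rot: [-180.0, -0.0, 160.0]
wrist_force: [0.5, 0.2, -2.0]
opening: 0.0354
```

Run:
```python
from h import *
o=get_obs(); print({k:np.round(o[k],4) for k in("wrist_force","torque","opening","ee_pos","qd")})
for n in ["wrist","side","scene"]: cv2.imwrite(f"pics/{n}11.png",camera(n)[:,:,::-1])
a=cv2.imread("pics/side11.png")[90:290,130:330]; cv2.imwrite("pics/c15.png",cv2.resize(a,None,fx=3,fy=3,interpolation=cv2.INTER_CUBIC))
a=cv2.imread("pics/scene11.png")[100:300,100:390]; cv2.imwrite("pics/c16.png",cv2.resize(a,None,fx=2.7,fy=2.7,interpolation=cv2.INTER_CUBIC))
```

```text
{'wrist_force': array([ 0.451 ,  0.1612, -1.9983]), 'torque': array([ 0.0451, -0.0317,  0.0018]), 'opening': np.float64(0.0354), 'ee_pos': array([0.5361, 0.176 , 0.2204]), 'qd': array([ 0.0111, -0.0888,  0.1679,  0.0636,  0.0613, -0.118 ])}
```

View pics/c15.png

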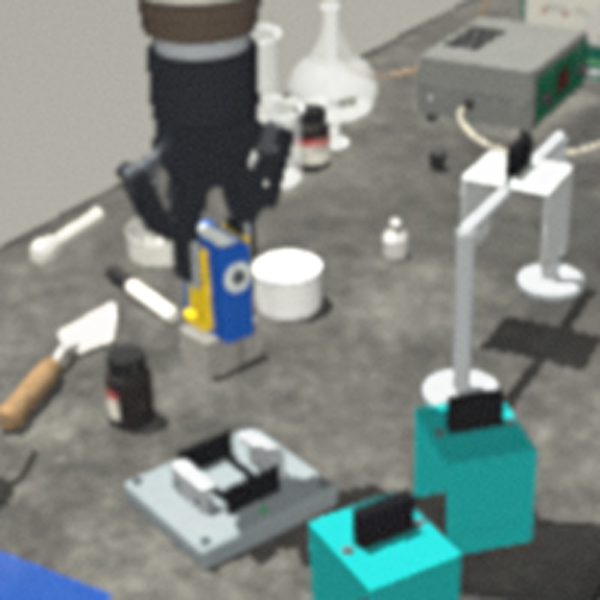

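View pics/c16.png

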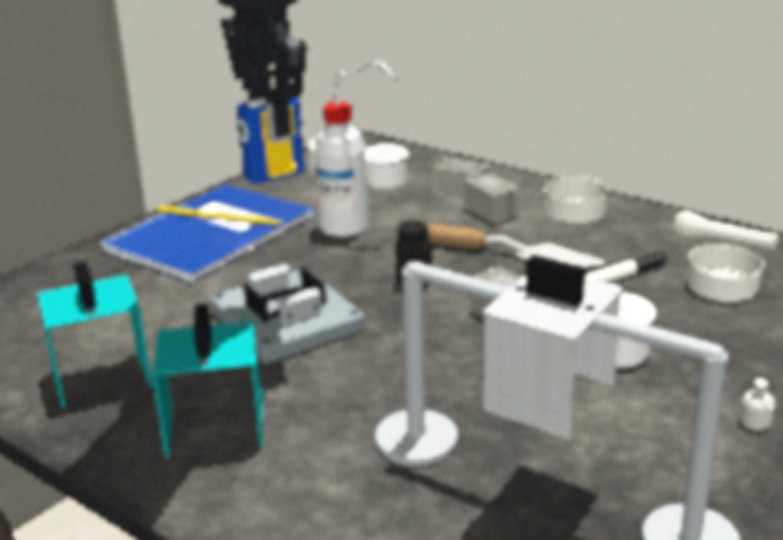

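View pics/wrist11.png

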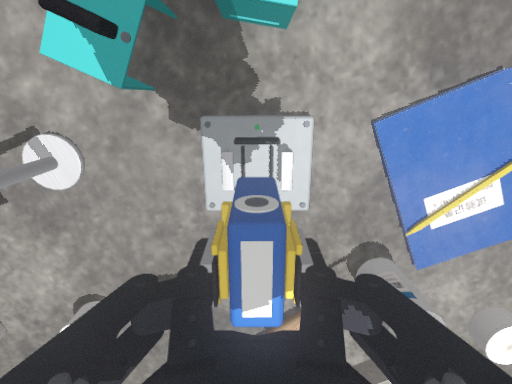

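The dock is empty. The cassette is upright, 14 cm higher and still, the catches are squeezed, and the cover hangs astride the bar. Handing in.

Run:
```python
from workcell import *
print(job_done()); print(get_obs()["time"])
```

```text
the job is handed in; nothing more can be done
None
the job is handed in; nothing more can be done
```

The metal cover hangs level and released on the rail, near mid-bar with a leg on either side. The blue cassette is out of its dock and held upright and still by its squeezed catches. I handed the job in at about 18.3 s.

**Last checks:**
- **Cassette:** it was lifted about 14 cm. The wrist force is about -2 N, matching the cassette's weight alone. The wrist picture shows it has not slipped or tilted, and nothing touches it.
- **Surroundings:** the scene and side views show the dock empty. The turquoise look-alikes and the bystanders were not touched, and they look unmoved in the pictures.

**What disagreed:**
- **Finger opening:** the gripper reads 35 mm instead of the expected 42 mm for fully squeezed catches. The tab of the cover also read about 1 mm low. The pictures show both catches fully in, and they came free of the dock without snagging.
- **Closing load:** when the fingers closed on the catches, the wrist force briefly rose to about 18 N downward and 7 N sideways. I relieved it before lifting.

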